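# Hang a parts bin on a louvred panel beside its neighbour

### The arm

A 7-joint arm with a two-finger parallel gripper is mounted at the origin on a cart in front of the work surface, level with it; the furniture and walls round the work are solid. World frame = base frame: x ahead of the robot, y to its left, z up, the work surface at z = 0. Lengths are in m, angles in rad, forces in N, time in s.
With the tool pointing down it reaches from about 0.425 to 0.925 m from the base axis. Payload 6.8 kg.
Tool frame: the origin (TCP) lies at the very end of the fingers, on their centre line; the grasp point (between the pads) lies 19 mm behind it; z points along the fingers, y is the line along which they close (so a half turn about z gives the same grasp; the last joint's range is limited). The gripper opens to 88 mm and grips with 3 to 60 N. Pads are 20 mm wide; open, the fingers measure 115 mm over their backs; the gripper's body (75 mm by 178 mm) begins 61 mm behind the grasp point.
Start: joints at [1.015, 0.477, 0.022, 1.555, -0.011, 1.109, -0.083], TCP at [0.292, -0.608, 0.223] pointing down, gripper open.
Joint ranges: [-2.96, 2.96], [-0.34, 2.1], [-1.41, 1.46], [0.24, 2.44], [-1.37, 4.51], [0.17, 1.92], [-2.96, 2.96]. Speed limits (rad/s): [2.39, 2.39, 3.14, 3.14, 3.14, 3.14, 3.14].

### API

Orientations are given as [roll, pitch, yaw] about the fixed x, y, z axes, in that order (R = Rz(yaw) Ry(pitch) Rx(roll)).
In Python, from workcell import readout, get_image, bot, find_in gives the robot as it stands.
- The arm moves only by the tool servo_tool, never from a script. Its arguments are lists of equal length, an entry for each row: "fingers": the gripper's target within -1 to 1 (shut at 1, half-way at 0, fully open at -1); "linear": the shift along the tool's x, y, z in m, a list of three; "delta_rot": the turn, a rotation vector about the tool's x, y, z in rad, a list of three. In form: {"fingers": [fingers, ...], "linear": [[x, y, z], ...], "delta_rot": [[rx, ry, rz], ...]}. A call has 1 to 20 rows; each row shifts and turns the commanded pose from where the row before left it, along the tool's axes as they then stand; what a row does not reach is not made up. A row lasts 1/8 s, in which the tool goes at most 62.5 mm and 10.7 degrees, less where a joint would pass 70% of its speed; a pose out of reach is approached as far as the arm can. A call with a gripper value outside its range is refused whole. The fingers move at their own pace and stop on an object; the grip force is fixed at half the most. Time passes only in rows, so rows that do not move let the fingers close. It gives the time, the measured TCP pose, the force, the opening and the grip force at its end, in the units of the state.
- readout.sense(): the state, without advancing time (a new reading comes with each control period).
- get_image(name): name is "scene" or "top" or "wrist"; returns a dict with "img" (480x640x3 uint8, blue, green, red), "range_z" (480x640 float32, m along the optical axis (not along the pixel's ray), 0 where there is no reading), "camera_matrix" (3x3 intrinsics, pixels), "R" (3x3) and "t" (3): a world point X has camera coordinates R X + t. Camera axes: x right, y down, z forward; pixel columns grow to the right and rows downward; lengths in m; the calibration is good to about 2 mm. A picture is of the moment at which its call begins.
- bot.hand_in(): hands the job in; it is judged then, once.
Trained networks look in a picture, given as the dict that the camera call returned (one of the last four; its "shot" number tells which), for a name from the list of things; names that differ only in an ending like _2 or _b are one class to them, and where a whole thing is asked for, a point or a joint stands for the part that bears it (a point fixed in the world has none). Each returns a list of dicts, best first, with "score" (0 to 1); they miss things now and then, are a little off and sometimes report something else, mostly with a low value. They report only what shows in the picture. A call takes as long as a camera call. They do not tell look-alikes from the thing itself.
- find_in(label, picture): "bbox" ([centre column, centre row, width, height] as shares, 0 to 1, of the picture: columns of its width, rows of its height, round what is visible of it).
The state is a dict: "time": time; "qpos": joint angles; "joint_velocities": joint speeds; "tau": joint torques, N m; "ee_pos": TCP position; "tool_rot": TCP orientation; "wrist_force": force on the tool from outside, world axes, zero at the start; "ft_torque": the same for the moment, N m; "grip_width": opening from 0.0 (shut) to 1.0 (fully open); "grasp_force": force on a finger pad.
Only numpy, scipy, OpenCV 4.12 (cv2) and the standard library are available. Lean on these libraries where they do the work, as an engineer would, in place of code of your own. Each camera call takes 0.05 s, during which the arm holds its last target. There are 200 camera calls.

### The job

Slide the bin that hangs on the panel's rail all the way along to the left end of the rail, without taking it off. Then take the loose bin from the bench with the tube cutter in it, hang it by its rear lip on the same rail, and slide it along until it sits side by side with the first bin, touching or nearly so, so that the right end of the rail stays free. Keep the tube cutter in the bin and do not shove the other things on the bench about.

Things in the scene. Friction and masses are not known exactly. Their poses are not given: they have to be found in the camera images.
- panel: fixed grey sheet-metal louvred panel standing on the bench, 262 mm wide. Origin on the bench under the rail's middle; +x points into the panel, away from the bins, +y to its left end as the robot sees it. Back sheet's front face at x = 32 mm, top z = 154 mm. Upright end cheeks with inner faces at y = +-125 mm (the end stops), x = -13 to 35 mm, top z = 168 mm. Foot 4 mm high, to x = -45 mm
- rail_mid (a point): middle of the top edge of the steel rail, axes as the panel's. The rail is a level strip along y between the cheeks, 5 mm thick (x = +-2.5 mm), z = 120 to 150 mm over the bench. Below it a 10 mm round bar along y (axis x = 0, z = 105 mm) supports the rear wall of a hung bin, which droops some 0.1 rad nose-down
- hung_bin: empty grey plastic bin, hung on the rail by its lip near the rail's middle from the start; slides when pushed lightly on its side close to the rail (far from it, it skews). Same shape as the loose bin: 64 mm wide (y), 100 deep (x), 60 high, some 0.15 kg. Origin: centre of the underside, -x to the low front. Hung, its underside is 94 mm up
- hung_lip (a point): on the hanging bin: middle of the roof of the slot in its lip (x = 56, y = 0, z = 56 mm in the bin's frame); when hung it lies at the rail's top edge
- loose_bin: grey plastic bin on the bench left of the pump, lip turned away from the robot, tube cutter in it; 64 mm wide (y), 100 deep (x), 60 high, walls 3 mm, 0.12 to 0.21 kg. Origin: centre of the underside, -x to the front. Front wall 34 mm high; side walls full height from x = -10 mm to the rear wall (outer face x = 50 mm), sloping down in front of that. Grip it across the side walls
- loose_lip (a point): on the loose bin: middle of the roof of the slot in its lip (x = 56, y = 0, z = 56 mm in the bin's frame). The lip runs over the bin's whole width behind the rear wall: a 4 mm web level with the rim, its rear edge turned down. Slot 12 mm wide (x = 50 to 62 mm), open below; the lip's lowest edge is 40 mm above the underside, flared out to x = 69 mm
- tube_cutter: yellow tube cutter, 66 x 32 x 16 mm, 0.05 kg, lying on the floor of the loose bin, lengthwise; origin: centre of its underside
- beaker: bystander: clear beaker, 53 mm across, 66 mm high, on the bench near the loose bin; origin: centre of its underside. Behind this place, from about x = 0.55 m and y = 0.2 to 0.55 m, stands a fixed instrument stack taller than the gripper: swing past in front of it
- ferrule_box: bystander: closed flat beige box, 72 x 101 x 36 mm, on the bench near the loose bin; origin: centre of its underside
- tape_roll: bystander: roll of tape lying flat in front of the panel, 91 mm across, 19 mm high; origin: centre of its underside
- bottle_amber: bystander: brown bottle, 62 mm across, 120 mm high, at the panel's right front; origin: centre of its underside
- bottle_blue: bystander: clear bottle with a cap, 68 mm across, 135 mm high, behind the pump, left of the panel; origin: centre of its underside. The fixed syringe pump stands between the loose bin and the panel and is under 160 mm high
Not all that is in view belongs to the job. Several things have the shape of the tube_cutter; the one meant has the colours described above.

How it is judged:
By the outcome, as a careful person would: the job done as asked, in the order asked, and still so for the second after the job is handed in, with the robot touching nothing.
It also fails if it takes over 72 s, if anything falls off the work surface, if the arm or the gripper's body presses on something with over 40 N, if the wrist force passes 120 N, or if a joint passes its speed limit or range.

## Working session

There is one attempt and no reset: what is moved stays moved. The work goes in short steps, Python scripts to look and compute and a tool call to move; the robot and the scene stay as the last step left them, time stands still between calls to the robot, and variables do not carry over. Pictures are saved under pics/ and viewed, at most 10 in all, crops included, and the job is handed in when it is done.

Besides the shell and the picture viewer there is one more tool, called after "Call:" as name(argument=value, ...) on one line, values as JSON. servo_tool: Moves the arm, as the interface text tells. Its arguments: {"type":"object","properties":{"fingers":{"type":"array"},"linear":{"type":"array"},"delta_rot":{"type":"array"}},"required":["fingers","linear","delta_rot"]}

```bash
mkdir -p pics; ls; cat > h.py <<'E'
import numpy as np, cv2
from workcell import readout, get_image, bot, find_in
def world(p,u,v,z=None):
    K,R,t=p["camera_matrix"],p["R"],np.array(p["t"])
    z=p["range_z"][int(v),int(u)] if z is None else z
    return R.T@(np.linalg.inv(K)@np.array([u,v,1])*z-t)
def cloud(p):
    K,R,t=p["camera_matrix"],np.array(p["R"]),np.array(p["t"])
    v,u=np.mgrid[:480,:640]; z=p["range_z"]
    c=np.stack([(u-K[0,2])/K[0,0]*z,(v-K[1,2])/K[1,1]*z,z],-1)-t
    w=c@R; w[z==0]=np.nan; return w
def find(l,p,n=3):
    for d in find_in(l,p)[:n]:
        b=np.array(d["bbox"])*[640,480,640,480]
        print(l,round(d["score"],2),b.round(),world(p,b[0],b[1]).round(3))
E
python3 - <<'E'
from h import *
s=readout.sense(); print({k:np.round(v,3) for k,v in s.items()})
for n in("scene","top"):
    p=get_image(n); cv2.imwrite(f"pics/{n}0.png",p["img"]); print(n,(-p["R"].T@p["t"]).round(3))
    np.savez(f"{n}0.npz",w=cloud(p))
    for l in("panel","hung_bin","loose_bin","tube_cutter","beaker","ferrule_box","tape_roll","bottle_amber","bottle_blue"): find(l,p)
E
```

```text
pics
{'time': np.float64(0.0), 'qpos': array([ 1.015,  0.478,  0.022,  1.556, -0.012,  1.109, -0.083]), 'joint_velocities': array([ 0.001, -0.001,  0.   , -0.   , -0.002,  0.   ,  0.   ]), 'tau': array([ 1.0000e-03, -5.8285e+01,  1.5350e+00, -2.7261e+01, -5.4000e-02,
        1.7000e-02,  0.0000e+00]), 'ee_pos': array([ 0.292, -0.608,  0.222]), 'tool_rot': array([-3.14 ,  0.   ,  0.448]), 'wrist_force': array([ 0.583, -0.038, -0.431]), 'ft_torque': array([-0.007, -0.057,  0.015]), 'grasp_force': np.float64(0.0), 'grip_width': np.float64(1.002)}
scene [-0.357  0.858  0.888]
panel 0.72 [387. 202.  68.  55.] [ 0.589 -0.291  0.116]
hung_bin 0.62 [392. 197.  28.  33.] [ 0.619 -0.357  0.102]
loose_bin 0.57 [246. 326.  48.  45.] [0.484 0.407 0.002]
tube_cutter 0.67 [169. 346.  28.  18.] [0.549 0.609 0.009]
beaker 0.9 [279. 309.  20.  26.] [0.43  0.325 0.053]
ferrule_box 0.91 [314. 295.  36.  32.] [0.434 0.196 0.033]
ferrule_box 0.73 [391. 196.  34.  36.] [ 0.622 -0.357  0.103]
tape_roll 0.71 [280. 308.  20.  27.] [0.431 0.324 0.056]
tape_roll 0.54 [417. 238.  27.  14.] [ 0.447 -0.308  0.016]
[... 215 characters left out ...]
 0.62 [472. 219. 115.  71.] [ 0.63  -0.339  0.147]
panel 0.42 [354. 203.  27.  26.] [ 0.669 -0.023  0.13 ]
hung_bin 0.75 [466. 234.  41.  48.] [ 0.594 -0.34   0.095]
loose_bin 0.57 [194. 274.  38.  43.] [0.47  0.43  0.017]
tube_cutter 0.69 [137. 246.  20.   9.] [0.547 0.603 0.013]
tube_cutter 0.52 [194. 282.  14.  25.] [0.447 0.43  0.013]
beaker 0.5 [233. 283.  20.  21.] [0.445 0.315 0.021]
ferrule_box 0.75 [282. 283.  26.  38.] [0.449 0.173 0.035]
tape_roll 0.97 [457. 281.  33.  30.] [ 0.467 -0.344 -0.004]
bottle_amber 0.94 [498. 280.  35.  24.] [ 0.47  -0.429  0.089]
bottle_amber 0.63 [457. 281.  35.  32.] [ 0.468 -0.344 -0.004]
bottle_blue 0.72 [355. 203.  25.  28.] [ 0.668 -0.025  0.136]
```

```bash
python3 - <<'E'
import cv2
a=cv2.imread("pics/top0.png");b=cv2.imread("pics/scene0.png")
cv2.imwrite("pics/c1.png",cv2.resize(a[160:340,110:570],(800,313)*1,interpolation=cv2.INTER_CUBIC) )
import numpy as np
c=cv2.resize(a[165:335,110:570],(800,296),interpolation=cv2.INTER_CUBIC)
d=cv2.resize(b[170:380,140:500],(520,303),interpolation=cv2.INTER_CUBIC)
e=cv2.resize(a[245:310,165:225],(280,303),interpolation=cv2.INTER_CUBIC)
cv2.imwrite("pics/c1.png",np.vstack([c,np.hstack([d,e])]))
E
```

```text
(no output)
```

View pics/c1.png

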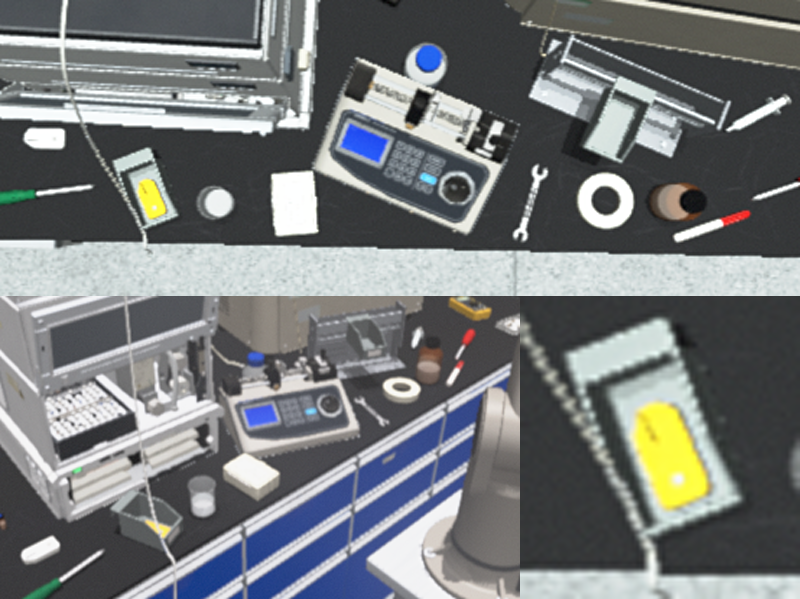

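```bash
python3 - <<'E'
from h import *
for n in("top","scene"):
    w=np.load(n+"0.npz")["w"]; f=w.reshape(-1,3)
    m=(f[:,0]>.48)&(f[:,0]<.8)&(f[:,1]<-.1)&(f[:,1]>-.55)
    for lo,hi in((.14,.158),(.16,.176)):
        q=f[m&(f[:,2]>lo)&(f[:,2]<hi)]
        print(n,lo,len(q)); 
        if lo<.15: 
            r=q
        print(q[np.argsort(q[:,1])][::max(1,len(q)//30)].round(3).tolist())
    # loose bin rim
    m=(f[:,0]>.38)&(f[:,0]<.56)&(f[:,1]>.37)&(f[:,1]<.5)&(f[:,2]>.05)&(f[:,2]<.07)
    q=f[m];print("rim",len(q),cv2.minAreaRect(q[:,:2].astype(np.float32)*1000), np.median(q[:,2]))
    q=q[np.argsort(q[:,0])]; print(q[::max(1,len(q)//30)].round(3).tolist())
    # tall stuff near bin: the cable
    m=(f[:,0]>.3)&(f[:,0]<.56)&(f[:,1]>.3)&(f[:,1]<.6)&(f[:,2]>.075)
    q=f[m]; print("cable",len(q),q[::max(1,len(q)//15)].round(3).tolist())
E
```

```text
top 0.14 1034
[[0.71, -0.55, 0.14], [0.719, -0.491, 0.157], [0.609, -0.475, 0.147], [0.626, -0.465, 0.158], [0.63, -0.456, 0.147], [0.596, -0.444, 0.143], [0.605, -0.433, 0.15], [0.643, -0.42, 0.144], [0.731, -0.408, 0.144], [0.732, -0.393, 0.148], [0.66, -0.381, 0.156], [0.63, -0.371, 0.153], [0.635, -0.366, 0.154], [0.62, -0.361, 0.145], [0.638, -0.356, 0.151], [0.577, -0.351, 0.149], [0.74, -0.346, 0.145], [0.643, -0.339, 0.154], [0.681, -0.333, 0.15], [0.742, -0.326, 0.156], [0.654, -0.319, 0.15], [0.744, -0.313, 0.147], [0.625, -0.306, 0.141], [0.605, -0.298, 0.149], [0.581, -0.289, 0.142], [0.667, -0.277, 0.147], [0.669, -0.266, 0.15], [0.674, -0.253, 0.148], [0.703, -0.239, 0.14], [0.758, -0.21, 0.148], [0.79, -0.173, 0.157]]
top 0.16 399
[[0.711, -0.55, 0.162], [0.713, -0.53, 0.176], [0.716, -0.509, 0.17], [0.719, -0.489, 0.168], [0.609, -0.479, 0.168], [0.601, -0.476, 0.168], [0.6, -0.471, 0.16], [0.583, -0.467, 0.169], [0.722, -0.459, 0.163], [0.726, -0.441, 0.169], [0.729, -0.42, 0.176], [0.731, -0.401, 0.175], [0.735, -0.375, 0.167], [0.738, -0.354, 0.175], [0.741, -0.338
[... 3703 characters left out ...]
8, 0.058], [0.506, 0.479, 0.056], [0.507, 0.438, 0.056], [0.509, 0.434, 0.056], [0.51, 0.461, 0.061], [0.511, 0.413, 0.057], [0.513, 0.466, 0.058], [0.514, 0.469, 0.055], [0.515, 0.461, 0.061], [0.517, 0.419, 0.057], [0.518, 0.425, 0.056], [0.52, 0.417, 0.057], [0.522, 0.445, 0.057], [0.526, 0.417, 0.057], [0.531, 0.433, 0.056]]
cable 2922 [[0.559, 0.36, 0.61], [0.538, 0.342, 0.464], [0.536, 0.33, 0.448], [0.534, 0.341, 0.441], [0.55, 0.476, 0.466], [0.55, 0.354, 0.424], [0.54, 0.48, 0.458], [0.537, 0.444, 0.443], [0.556, 0.399, 0.416], [0.556, 0.359, 0.398], [0.544, 0.533, 0.451], [0.558, 0.417, 0.402], [0.558, 0.433, 0.4], [0.552, 0.524, 0.419], [0.56, 0.526, 0.388], [0.437, 0.433, 0.094]]
```

```bash
python3 - <<'E'
from h import *
for n,rs,f in(("top",(150,180,210,230,250,265,275,285,295,303,309),lambda r:0),("scene",(60,120,180,230,270,300,320,340,360,380,400,430),0)):
    w=np.load(n+"0.npz")["w"]; im=cv2.imread(f"pics/{n}0.png")
    cols={"top":(140,205),"scene":(190,290)}[n]
    for r in rs:
        seg=w[r,cols[0]:cols[1]]
        # local z maxima: pixels whose height stands out from both sides by >2cm
        z=seg[:,2]; med=np.array([np.nanmedian(z[max(0,i-6):i+7]) for i in range(len(z))])
        i=np.where(np.abs(z-med)>.012)[0]
        print(n,r,[(int(j+cols[0]),seg[j].round(3).tolist()) for j in i][:8])
E
```

```text
top 150 [(144, [0.644, 0.342, 0.685])]
top 180 [(145, [0.606, 0.352, 0.647]), (146, [0.605, 0.351, 0.648]), (147, [0.606, 0.349, 0.646])]
top 210 [(147, [0.562, 0.359, 0.614]), (148, [0.562, 0.357, 0.613]), (149, [0.563, 0.357, 0.608])]
top 230 [(154, [0.538, 0.374, 0.533]), (155, [0.538, 0.371, 0.533])]
top 250 [(164, [0.51, 0.393, 0.41]), (165, [0.51, 0.393, 0.406]), (193, [0.536, 0.426, 0.058]), (194, [0.536, 0.423, 0.06]), (195, [0.536, 0.42, 0.061]), (196, [0.536, 0.417, 0.061]), (197, [0.537, 0.417, 0.05])]
top 265 [(173, [0.484, 0.413, 0.279]), (174, [0.484, 0.41, 0.281]), (176, [0.495, 0.491, -0.004]), (177, [0.495, 0.487, -0.0]), (178, [0.493, 0.467, 0.058]), (179, [0.493, 0.464, 0.058]), (180, [0.493, 0.467, 0.039]), (181, [0.494, 0.465, 0.035])]
top 275 [(180, [0.462, 0.423, 0.184]), (181, [0.463, 0.422, 0.179]), (182, [0.464, 0.452, 0.064]), (183, [0.465, 0.454, 0.05]), (184, [0.465, 0.452, 0.044]), (189, [0.466, 0.45, -0.0])]
top 285 [(186, [0.437, 0.431, 0.096]), (187, [0.437, 0.43, 0.09]), (188, [0.437, 0.441, 0.038]), (189, [0.437, 0.441, 0.027]), (191, [0.437, 0.443,
[... 1520 characters left out ...]
02]), (223, [0.488, 0.471, 0.06]), (245, [0.43, 0.436, 0.079]), (246, [0.428, 0.434, 0.08])]
scene 340 [(286, [0.397, 0.332, -0.038]), (287, [0.396, 0.329, -0.038]), (288, [0.398, 0.324, -0.043])]
scene 360 [(261, [0.365, 0.438, -0.016])]
scene 380 [(261, [0.358, 0.449, -0.081]), (289, [0.401, 0.326, -0.215])]
scene 400 [(190, [0.464, 0.613, -0.128]), (201, [0.379, 0.612, -0.046]), (202, [0.378, 0.61, -0.047]), (203, [0.379, 0.607, -0.05]), (204, [0.375, 0.607, -0.046]), (205, [0.373, 0.605, -0.046]), (206, [0.369, 0.603, -0.044]), (259, [0.4, 0.439, -0.214])]
scene 430 [(255, [0.396, 0.466, -0.327]), (256, [0.343, 0.491, -0.245]), (257, [0.34, 0.489, -0.243]), (258, [0.338, 0.487, -0.243])]
```

```bash
python3 - <<'E'
import cv2,numpy as np
a=cv2.imread("pics/top0.png");b=cv2.imread("pics/scene0.png")
cv2.imwrite("pics/c2.png",np.hstack([cv2.resize(a[120:330,120:230],(314,600)),cv2.resize(b[60:420,140:340],(333,600))]))
E
```

```text
(no output)
```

View pics/c2.png

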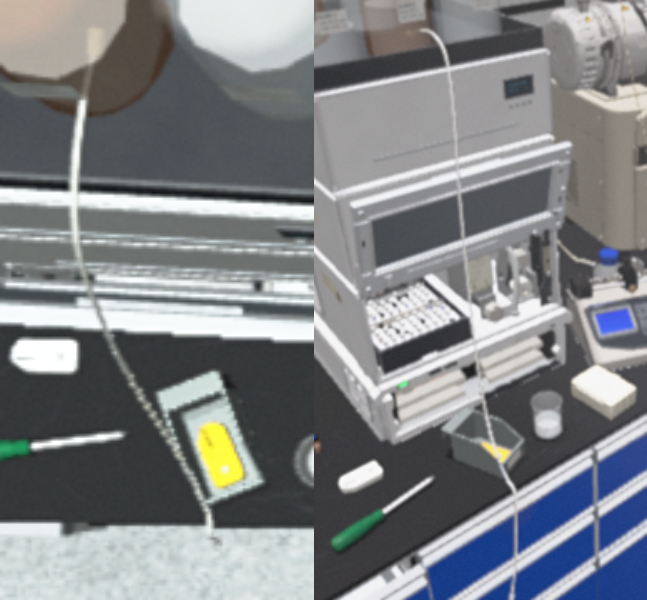

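```bash
python3 - <<'E'
from h import *
for n in("top","scene"):
    f=np.load(n+"0.npz")["w"].reshape(-1,3)
    yaw=-.37; c=np.array([.64,-.35])
    for it in range(6):
        ex=np.array([np.cos(yaw),np.sin(yaw)]); ey=np.array([-ex[1],ex[0]])
        d=f[:,:2]-c; x=d@ex; y=d@ey; z=f[:,2]
        m=(abs(x)<.009)&(abs(y)<.118)&(abs(y)>.04)&(abs(z-.149)<.006)
        k=np.polyfit(y[m],x[m],1); yaw-=k[0]; c=c+ex*k[1]
        ch=(z>.158)&(z<.178)&(x>-.02)&(x<.04)&(abs(abs(y)-.128)<.02)
        L=y[ch&(y>0)];Rr=y[ch&(y<0)]
        c=c+ey*(np.median(L)+np.median(Rr))/2
    print(n,"rail_mid",c.round(4),"yaw",round(yaw,4),m.sum(),"cheeks",np.median(L).round(4),np.median(Rr).round(4),len(L),len(Rr),"z",np.median(z[m]))
    m=(x<-.01)&(x>-.13)&(abs(y)<.06)&(z>.12)&(z<.165); print("hung bin y range",np.percentile(y[m],[2,98]),"x",np.percentile(x[m],[2,98]))
    # sheet top
    m=(abs(z-.153)<.004)&(x>.02)&(x<.045)&(abs(y)<.11); print("sheet x",np.median(x[m]))
    # loose bin
    yb=.405; cb=np.array([.465,.425])
    q=f[(f[:,0]>.38)&(f[:,0]<.56)&(f[:,1]>.36)&(f[:,1]<.5)&(f[:,2]>.012)&(f[:,2]<.068)]
    print("bin box",cv2.minAreaRect((q[:,:2]*1000).astype(np.float32)))
E
```

```text
top rail_mid [ 0.6371 -0.3509] yaw -0.3819 137 cheeks 0.1273 -0.1273 40 53 z 0.14778743486583457
hung bin y range [-0.02559536  0.03814834] x [-0.09428647 -0.0103624 ]
sheet x 0.033592461076874046
bin box ((466.257568359375, 424.2673645019531), (135.07574462890625, 69.64936828613281), 21.9310359954834)
scene rail_mid [ 0.6333 -0.3475] yaw -0.3771 48 cheeks 0.1279 -0.1279 15 20 z 0.14590467343097424
hung bin y range [-0.02803043  0.03875383] x [-0.09225357 -0.01052909]
sheet x 0.03244618290420388
bin box ((465.2038879394531, 426.88531494140625), (127.13671875, 71.79444885253906), 22.29343605041504)
```

```bash
cat >> h.py <<'E'
from scipy.spatial.transform import Rotation as Ro, Slerp
C0=np.array([.636,-.350]); PY=-.38
def pw(x,y,z,c=C0,a=PY): return [*(c+[x*np.cos(a)-y*np.sin(a),x*np.sin(a)+y*np.cos(a)]),z]
def plan(ways,start=None):
    """ways: (xyz, yaw, pitch-down rpy extra None, n)"""
    s=readout.sense(); p=np.array(s["ee_pos"]); R=Ro.from_euler("xyz",s["tool_rot"])
    for q,yaw,n in ways:
        T=Ro.from_euler("xyz",[np.pi,0,yaw]) ; sl=Slerp([0,1],Ro.concatenate([R,T])); P0=p
        L=[];D=[]
        for i in range(n):
            Ra,Rb=sl(i/n),sl((i+1)/n)
            L.append(Ra.inv().apply((np.array(q)-P0)/n).round(4).tolist()); D.append((Ra.inv()*Rb).as_rotvec().round(3).tolist())
        print(n,L if np.ptp(L,0).max()>.002 else L[0],D[0]); p=np.array(q);R=T
E
python3 - <<'E'
from h import *
print(pw(-.018,-.065,.26))
plan([(pw(-.018,-.065,.26),PY,9),(pw(-.018,-.065,.12),PY,5)])
E
```

```text
[np.float64(0.5951742060477789), np.float64(-0.40368663286303946), 0.26]
9 [[0.0402, -0.0059, -0.0041], [0.0395, -0.0096, -0.0041], [0.0384, -0.0132, -0.0041], [0.0371, -0.0167, -0.0041], [0.0354, -0.02, -0.0041], [0.0334, -0.0232, -0.0041], [0.0311, -0.0261, -0.0041], [0.0286, -0.0289, -0.0041], [0.0258, -0.0314, -0.0041]] [0.0, -0.0, 0.092]
5 [0.0, -0.0, 0.028] [0.0, 0.0, 0.0]
```

Call:
servo_tool(fingers=[1,1,1,1,1,1,1,1,1,1,1], linear=[[0.04,-0.006,-0.004],[0.04,-0.01,-0.004],[0.038,-0.013,-0.004],[0.037,-0.017,-0.004],[0.035,-0.02,-0.004],[0.033,-0.023,-0.004],[0.031,-0.026,-0.004],[0.029,-0.029,-0.004],[0.026,-0.031,-0.004],[0,0,0],[0,0,0]], delta_rot=[[0,0,0.092],[0,0,0.092],[0,0,0.092],[0,0,0.092],[0,0,0.092],[0,0,0.092],[0,0,0.092],[0,0,0.092],[0,0,0.092],[0,0,0],[0,0,0]])

```text
time: 2.38
ee_pos: [0.5939, -0.4044, 0.2585]
tool_rot: [3.141, 0.001, -0.38]
wrist_force: [-0.5, -0.6, -0.1]
grip_width: 0.008
grasp_force: 0.0
```

```bash
python3 - <<'E'
from h import *
s=readout.sense(); print(s["time"],s["ee_pos"],s["tool_rot"],s["qpos"].round(2) if hasattr(s["qpos"],"round") else s["qpos"])
p=get_image("wrist"); cv2.imwrite("pics/w1.png",p["img"]); print((-p["R"].T@p["t"]).round(3)); find("hung_bin",p); find("panel",p)
w=cloud(p); f=w.reshape(-1,3); np.savez("w1.npz",w=w)
ex=np.array([np.cos(PY),np.sin(PY)]);ey=np.array([-ex[1],ex[0]]);d=f[:,:2]-C0;x=d@ex;y=d@ey;z=f[:,2]
m=(abs(z-.15)<.005)&(abs(x)<.012)&(abs(y)<.12); print("rail pts",m.sum(),np.polyfit(y[m],x[m],1) if m.sum()>10 else "",np.median(z[m]))
m=(x<-.012)&(x>-.06)&(abs(y)<.06)&(z>.135)&(z<.17); print(m.sum(),np.percentile(y[m],[1,50,99]),np.median(z[m]))
E
```

```text
2.375 [ 0.59385346 -0.40443008  0.25848366] [ 3.14075823e+00  5.69273187e-04 -3.80003637e-01] [ 0.43  0.53  0.12  1.4  -0.07  1.22 -1.39]
[ 0.665 -0.432  0.42 ]
hung_bin 0.77 [224. 256. 114. 146.] [ 0.592 -0.314  0.092]
panel 0.66 [219. 168. 439. 128.] [ 0.656 -0.316  0.003]
panel 0.26 [288. 310.  30.  51.] [ 0.497 -0.323  0.019]
rail pts 5200 [ 0.00365893 -0.00069665] 0.15243673260934743
1290 [-0.02750083  0.03346809  0.03640327] 0.14806139540314608
```

View pics/w1.png

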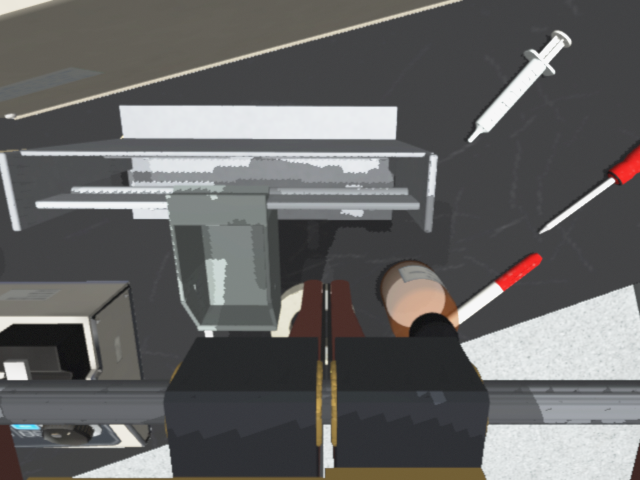

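Call:
servo_tool(fingers=[1,1,1,1,1,1,1,1,1,1,1,1,1,1,1,1,1,1,1,1], linear=[[0,0,0.034],[0,0,0.035],[0,0,0.035],[0,0,0.035],[0,0,0],[0,-0.01,0],[0,-0.01,0],[0,-0.006,0],[0,-0.006,0],[0,-0.006,0],[0,-0.007,0],[0,-0.007,0],[0,-0.007,0],[0,-0.007,0],[0,-0.007,0],[0,-0.007,0],[0,-0.007,0],[0,-0.007,0],[0,-0.004,0],[0,0,0]], delta_rot=[[0,0,0],[0,0,0],[0,0,0],[0,0,0],[0,0,0],[0,0,0],[0,0,0],[0,0,0],[0,0,0],[0,0,0],[0,0,0],[0,0,0],[0,0,0],[0,0,0],[0,0,0],[0,0,0],[0,0,0],[0,0,0],[0,0,0],[0,0,0]])

```text
time: 5.03
ee_pos: [0.6309, -0.3115, 0.1193]
tool_rot: [-3.141, 0.001, -0.379]
wrist_force: [-0.4, -1.8, 0.7]
grip_width: 0.002
grasp_force: 0.6
```

```bash
cat >> h.py <<'E'
def hung(p):
    f=cloud(p).reshape(-1,3)
    ex=np.array([np.cos(PY),np.sin(PY)]);ey=np.array([-ex[1],ex[0]]);d=f[:,:2]-C0;x=d@ex;y=d@ey;z=f[:,2]
    for a,b in((-.025,-.012),(-.045,-.025),(-.075,-.055)):
        m=(x>a)&(x<b)&(abs(y)<.122)&(z>.125)&(z<.165); print(a,b,m.sum(),"y",np.percentile(y[m],[1,10,90,99]).round(4) if m.any() else "")
def tcp():
    s=readout.sense(); d=np.array(s["ee_pos"])[:2]-C0; c,q=np.cos(PY),np.sin(PY); print("t",s["time"],"tcp panel",[round(c*d[0]+q*d[1],4),round(-q*d[0]+c*d[1],4),round(s["ee_pos"][2],4)],"F",np.round(s["wrist_force"],1),np.round(s["tool_rot"],3))
E
python3 - <<'E'
from h import *
tcp()
p=get_image("wrist"); cv2.imwrite("pics/w2.png",p["img"]); hung(p)
p=get_image("top"); hung(p); cv2.imwrite("pics/t2.png",p["img"])
E
```

```text
t 5.025 tcp panel [np.float64(-0.019), np.float64(0.0338), np.float64(0.1193)] F [-0.4 -1.8  0.7] [-3.141e+00  1.000e-03 -3.790e-01]
-0.025 -0.012 878 y [0.0445 0.0799 0.1072 0.1084]
-0.045 -0.025 1327 y [0.1051 0.1053 0.1063 0.108 ]
-0.075 -0.055 724 y [0.1053 0.1056 0.1075 0.1085]
-0.025 -0.012 8 y [0.0528 0.0905 0.1094 0.1095]
-0.045 -0.025 28 y [0.0463 0.0473 0.1091 0.1095]
-0.075 -0.055 38 y [0.0454 0.0463 0.1091 0.1095]
```

Call:
servo_tool(fingers=[1,1,1,1,1,1], linear=[[0,-0.005,0],[0,-0.005,0],[0,-0.005,0],[0,-0.003,0],[0,0,0],[0,0,0]], delta_rot=[[0,0,0],[0,0,0],[0,0,0],[0,0,0],[0,0,0],[0,0,0]])

```text
time: 5.88
ee_pos: [0.6363, -0.2976, 0.1192]
tool_rot: [3.139, 0.001, -0.382]
wrist_force: [-3.6, -4.8, -0.8]
grip_width: 0.005
grasp_force: 2.5
```

```bash
python3 - <<'E'
from h import *
tcp()
p=get_image("wrist"); cv2.imwrite("pics/w2.png",p["img"]); hung(p)
p=get_image("top"); hung(p)
E
```

```text
t 5.875 tcp panel [np.float64(-0.0192), np.float64(0.0488), np.float64(0.1192)] F [-3.6 -4.8 -0.8] [ 3.139e+00  1.000e-03 -3.820e-01]
-0.025 -0.012 767 y [0.0593 0.1199 0.1213 0.1219]
-0.045 -0.025 1277 y [0.1199 0.1201 0.121  0.1219]
-0.075 -0.055 642 y [0.1201 0.1203 0.1213 0.1219]
-0.025 -0.012 0 y 
-0.045 -0.025 12 y [0.0607 0.0617 0.0642 0.1149]
-0.075 -0.055 22 y [0.0604 0.0608 0.1212 0.1218]
```

```bash
python3 - <<'E'
from h import *
s=readout.sense(); import h
plan([(pw(-.019,.025,.119),-.38,2),(pw(-.03,.025,.27),-.38,4),([.50,-.10,.29],.75,8),([.43,.12,.29],1.9,7),([.40,.31,.27],3.527,10)])
E
```

```text
2 [0.0001, 0.0119, 0.0002] [0.001, 0.001, -0.001]
4 [-0.0028, 0.0, -0.0378] [0.0, 0.0, 0.0]
8 [[-0.0236, -0.0196, -0.0025], [-0.0206, -0.0227, -0.0025], [-0.0172, -0.0254, -0.0025], [-0.0135, -0.0276, -0.0025], [-0.0095, -0.0292, -0.0025], [-0.0053, -0.0302, -0.0025], [-0.001, -0.0307, -0.0025], [0.0034, -0.0305, -0.0025]] [0.0, 0.0, -0.141]
7 [[0.0141, -0.0298, -0.0], [0.0188, -0.0271, -0.0], [0.023, -0.0237, -0.0], [0.0265, -0.0196, -0.0], [0.0294, -0.015, -0.0], [0.0314, -0.01, -0.0], [0.0326, -0.0047, -0.0]] [0.0, 0.0, -0.164]
10 [[0.0189, 0.0033, 0.002], [0.0182, 0.0063, 0.002], [0.0169, 0.0092, 0.002], [0.0152, 0.0118, 0.002], [0.0131, 0.0141, 0.002], [0.0106, 0.016, 0.002], [0.0079, 0.0175, 0.002], [0.0049, 0.0186, 0.002], [0.0019, 0.0191, 0.002], [-0.0013, 0.0192, 0.002]] [0.0, 0.0, -0.163]
```

Call:
servo_tool(fingers=[1,1,1,1,1,1,1,1,1,1,1,1,1,1], linear=[[0,0.012,0],[0,0.015,0],[-0.003,0,-0.038],[-0.003,0,-0.038],[-0.003,0,-0.038],[-0.003,0,-0.038],[-0.024,-0.02,-0.002],[-0.021,-0.023,-0.003],[-0.017,-0.025,-0.002],[-0.014,-0.028,-0.003],[-0.01,-0.029,-0.002],[-0.005,-0.03,-0.003],[-0.001,-0.031,-0.002],[0.003,-0.03,-0.003]], delta_rot=[[0,0,0],[0,0,0],[0,0,0],[0,0,0],[0,0,0],[0,0,0],[0,0,-0.141],[0,0,-0.141],[0,0,-0.141],[0,0,-0.141],[0,0,-0.141],[0,0,-0.141],[0,0,-0.141],[0,0,-0.141]])

```text
time: 7.72
ee_pos: [0.4975, -0.1005, 0.292]
tool_rot: [3.141, -0.001, 0.752]
wrist_force: [-0.1, 0.7, 0.9]
grip_width: 0.006
grasp_force: 0.0
```

Call:
servo_tool(fingers=[-1,-1,-1,-1,-1,-1,-1,-1,-1,-1,-1,-1,-1,-1,-1,-1,-1,-1], linear=[[0.014,-0.03,0],[0.019,-0.027,0],[0.023,-0.024,0],[0.027,-0.02,0],[0.029,-0.015,0],[0.031,-0.01,0],[0.033,-0.005,0],[0.019,0.003,0.002],[0.018,0.006,0.002],[0.017,0.009,0.002],[0.015,0.012,0.002],[0.013,0.014,0.002],[0.011,0.016,0.002],[0.008,0.018,0.002],[0.005,0.019,0.002],[0.002,0.019,0.002],[-0.001,0.019,0.002],[0,0,0]], delta_rot=[[0,0,-0.164],[0,0,-0.164],[0,0,-0.164],[0,0,-0.164],[0,0,-0.164],[0,0,-0.164],[0,0,-0.164],[0,0,-0.163],[0,0,-0.163],[0,0,-0.163],[0,0,-0.163],[0,0,-0.163],[0,0,-0.163],[0,0,-0.163],[0,0,-0.163],[0,0,-0.163],[0,0,-0.163],[0,0,0]])

```text
time: 9.98
ee_pos: [0.3969, 0.3107, 0.2718]
tool_rot: [3.141, 0.0, -2.757]
wrist_force: [-0.4, -0.2, -0.1]
grip_width: 0.998
grasp_force: 0.0
```

```bash
python3 - <<'E'
from h import *
s=readout.sense(); print(s["time"],s["ee_pos"],s["tool_rot"],np.round(s["qpos"],2))
p=get_image("wrist"); cv2.imwrite("pics/w3.png",p["img"]); print((-p["R"].T@p["t"]).round(3)); find("loose_bin",p); find("tube_cutter",p)
np.savez("w3.npz",w=cloud(p))
p=get_image("top"); hung(p)
E
```

```text
9.975 [0.396941   0.31070984 0.27177342] [ 3.14051894e+00  1.93731822e-05 -2.75717247e+00] [-0.16  0.22 -0.72  1.86  0.16  1.12  1.02]
[0.326 0.282 0.433]
loose_bin 0.8 [402. 307.  69. 130.] [0.481 0.434 0.014]
tube_cutter 0.74 [406. 281.  34.  57.] [0.452 0.425 0.015]
-0.025 -0.012 17 y [0.0611 0.0615 0.0868 0.1216]
-0.045 -0.025 25 y [0.0599 0.0606 0.1214 0.1219]
-0.075 -0.055 24 y [0.0606 0.0614 0.1216 0.1219]
```

View pics/w3.png

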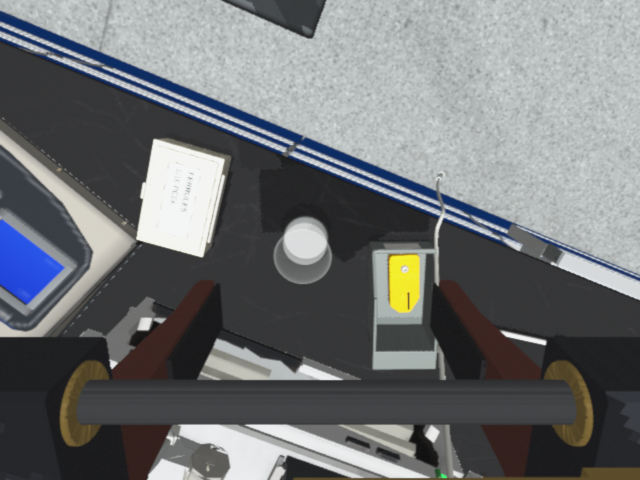

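```bash
python3 - <<'E'
from h import *
w=np.load("w3.npz")["w"]
im=cv2.imread("pics/w3.png")
for r in (190,215,235,250,265,280): print(r,[(c,w[r,c].round(3).tolist()) for c in range(431,446,2)])
f=w[235:375,365:437].reshape(-1,3); 
q=f[(f[:,2]>.03)&(f[:,2]<.066)]
print(cv2.minAreaRect((q[:,:2]*1000).astype(np.float32)),len(q))
c=np.array([.457,.422]);a=.385
d=q[:,:2]-c; x=d@[np.cos(a),np.sin(a)];y=d@[-np.sin(a),np.cos(a)]
print("x",np.percentile(x,[.5,2,50,98,99.5]).round(4),"y",np.percentile(y,[.5,2,50,98,99.5]).round(4))
for lo in(-.04,-.02,0,.02,.04): 
    m=(x>lo)&(x<lo+.02); print(lo,np.percentile(y[m],[2,98]).round(4),np.median(q[m,2]))
m=(q[:,2]>.05)&(x>.045);print("lip x",np.percentile(x[m],[2,98]).round(4),"z",np.median(q[m,2]))
m=(abs(y)<.025)&(x<-.03);print("front",np.percentile(x[m],[2,50,98]).round(4),np.median(q[m,2]))
E
```

```text
190 [(431, [0.395, 0.6, -0.631]), (433, [0.395, 0.615, -0.663]), (435, [0.395, 0.629, -0.694]), (437, [0.358, 0.45, -0.103]), (439, [0.357, 0.452, -0.103]), (441, [0.395, 0.679, -0.801]), (443, [0.393, 0.683, -0.799]), (445, [0.391, 0.689, -0.799])]
215 [(431, [0.38, 0.427, -0.011]), (433, [0.396, 0.477, -0.157]), (435, [0.396, 0.482, -0.164]), (437, [0.396, 0.488, -0.175]), (439, [0.396, 0.495, -0.185]), (441, [0.374, 0.433, -0.001]), (443, [0.374, 0.435, -0.001]), (445, [0.393, 0.506, -0.193])]
235 [(431, [0.398, 0.433, -0.001]), (433, [0.397, 0.434, 0.001]), (435, [0.394, 0.433, 0.012]), (437, [0.394, 0.434, 0.012]), (439, [0.395, 0.441, -0.001]), (441, [0.394, 0.443, -0.001]), (443, [0.393, 0.445, -0.0]), (445, [0.392, 0.447, 0.0])]
250 [(431, [0.406, 0.428, 0.034]), (433, [0.405, 0.429, 0.035]), (435, [0.405, 0.432, 0.033]), (437, [0.405, 0.435, 0.029]), (439, [0.41, 0.448, -0.0]), (441, [0.409, 0.451, -0.002]), (443, [0.408, 0.452, -0.001]), (445, [0.408, 0.454, -0.001])]
265 [(431, [0.423, 0.438, 0.024]), (433, [0.42, 0.437, 0.034]), (435, [0.416, 0.433, 0.048]), (437, [0.415,
[... 184 characters left out ...]
.442, 0.037]), (435, [0.425, 0.432, 0.066]), (437, [0.424, 0.434, 0.066]), (439, [0.428, 0.443, 0.05]), (441, [0.44, 0.465, 0.001]), (443, [0.368, 0.351, 0.272]), (445, [0.368, 0.352, 0.272])]
((470.4288330078125, 425.8514709472656), (120.65702056884766, 63.90061569213867), 22.66524887084961) 3142
x [-0.0459 -0.0454  0.053   0.0725  0.0737] y [-0.0334 -0.0332 -0.0036  0.0287  0.0299]
-0.04 [-0.0335  0.0283] 0.039817269138102206
-0.02 [-0.0334  0.0281] 0.048476457091612524
0 [-0.0333  0.0281] 0.049462021471490175
0.02 [-0.0331  0.0285] 0.05138724147508623
0.04 [-0.0328  0.0287] 0.05280561478903947
lip x [0.049  0.0731] z 0.059181569798343235
front [-0.046  -0.044  -0.0412] 0.03447773148483138
```

```bash
python3 - <<'E'
from h import *
plan([([.43,.40,.2],-2.7516,5),([.445,.413,.17],-2.7516,3),([.466,.4237,.12],-2.7516,4),([.466,.4237,.02],-2.7516,5)])
E
```

```text
5 [-0.0128, 0.0145, 0.0143] [-0.0, 0.0, -0.002]
3 [-0.0063, 0.0021, 0.01] [0.0, 0.0, 0.0]
4 [-0.0059, 0.0005, 0.0125] [0.0, 0.0, 0.0]
5 [-0.0, -0.0, 0.02] [0.0, 0.0, 0.0]
```

Call:
servo_tool(fingers=[-1,-1,-1,-1,-1,-1], linear=[[-0.013,0.0145,0.014],[-0.013,0.0145,0.014],[-0.013,0.0145,0.014],[-0.013,0.0145,0.014],[-0.013,0.0145,0.014],[0,0,0]], delta_rot=[[0,0,-0.002],[0,0,-0.002],[0,0,0],[0,0,0],[0,0,0],[0,0,0]])

```text
time: 10.92
ee_pos: [0.4299, 0.4014, 0.2007]
tool_rot: [-3.141, -0.002, -2.755]
wrist_force: [0.3, 0.0, -0.6]
grip_width: 1.0
grasp_force: 0.0
```

Call:
servo_tool(fingers=[-1,-1,-1,-1], linear=[[-0.006,0.002,0.01],[-0.006,0.002,0.01],[-0.006,0.002,0.01],[0,0,0]], delta_rot=[[0,0,0],[0,0,0],[0,0,0],[0,0,0]])

```text
time: 11.42
ee_pos: [0.4444, 0.4136, 0.1706]
tool_rot: [-3.141, -0.002, -2.754]
wrist_force: [-0.5, -0.1, -0.4]
grip_width: 1.001
grasp_force: 0.0
```

Call:
servo_tool(fingers=[-1,-1,-1], linear=[[-0.006,0.0005,0.012],[-0.006,0.0005,0.012],[0,0,0]], delta_rot=[[0,0,0],[0,0,0],[0,0,0]])

```text
time: 11.8
ee_pos: [0.455, 0.4188, 0.1461]
tool_rot: [-3.141, -0.002, -2.754]
wrist_force: [-0.1, -0.7, -0.2]
grip_width: 1.0
grasp_force: 0.0
```

Call:
servo_tool(fingers=[-1,-1,-1], linear=[[-0.006,0.0005,0.012],[-0.006,0.0005,0.012],[0,0,0]], delta_rot=[[0,0,0],[0,0,0],[0,0,0]])

```text
time: 12.18
ee_pos: [0.4658, 0.4244, 0.1222]
tool_rot: [-3.141, -0.002, -2.754]
wrist_force: [0.5, -0.1, 0.7]
grip_width: 0.999
grasp_force: 0.0
```

Call:
servo_tool(fingers=[-1,-1,-1], linear=[[0,0,0.015],[0,0,0.015],[0,0,0]], delta_rot=[[0,0,0],[0,0,0],[0,0,0]])

```text
time: 12.55
ee_pos: [0.4649, 0.4239, 0.0919]
tool_rot: [-3.14, -0.003, -2.753]
wrist_force: [0.7, 1.1, 0.1]
grip_width: 1.003
grasp_force: 0.0
```

```bash
python3 - <<'E'
from h import *
for n in("scene","top"):
    p=get_image(n); cv2.imwrite(f"pics/{n}4.png",p["img"])
p=get_image("wrist");w=cloud(p);print(p["img"].shape)
a=cv2.imread("pics/top4.png");b=cv2.imread("pics/scene4.png")
cv2.imwrite("pics/c4.png",np.hstack([cv2.resize(p["img"],(453,340)),cv2.resize(b[120:420,140:440],(340,340))]))
E
```

```text
(480, 640, 3)
```

View pics/c4.png

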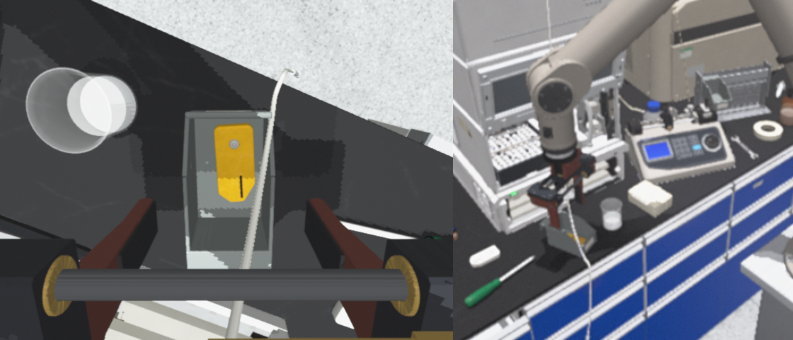

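Call:
servo_tool(fingers=[-1,-1,-1,-1,-1,1,1,1,1,1,1], linear=[[0,0,0.018],[0,0,0.018],[0,0,0.018],[0,0,0.018],[0,0,0],[0,0,0],[0,0,0],[0,0,0],[0,0,0],[0,0,0],[0,0,0]], delta_rot=[[0,0,0],[0,0,0],[0,0,0],[0,0,0],[0,0,0],[0,0,0],[0,0,0],[0,0,0],[0,0,0],[0,0,0],[0,0,0]])

```text
time: 14.08
ee_pos: [0.4662, 0.4251, 0.0224]
tool_rot: [3.142, 0.001, -2.754]
wrist_force: [0.0, -1.8, 6.7]
grip_width: 0.729
grasp_force: 30.0
```

```bash
python3 - <<'E'
from h import *
plan([([.45,.415,.06],-2.7516,2),([.41,.36,.22],-2.7516,5),([.41,.30,.26],-2.7516,3)])
E
```

```text
2 [0.0094, -0.0016, -0.0188] [0.0, 0.001, -0.001]
5 [0.0116, -0.0071, -0.032] [0.0, 0.0, 0.0]
3 [0.0076, -0.0185, -0.0133] [0.0, 0.0, 0.0]
```

Call:
servo_tool(fingers=[1,1,1,1,1,1,1,1,1,1,1,1,1], linear=[[0,0,-0.01],[0.005,0,-0.015],[0.008,-0.002,-0.02],[0.01,-0.005,-0.025],[0.012,-0.007,-0.03],[0.012,-0.007,-0.03],[0.012,-0.007,-0.03],[0.012,-0.007,-0.03],[0.01,-0.013,-0.025],[0.007,-0.018,-0.015],[0.005,-0.015,-0.01],[0,0,0],[0,0,0]], delta_rot=[[0,0,0],[0,0,0],[0,0,0],[0,0,0],[0,0,0],[0,0,0],[0,0,0],[0,0,0],[0,0,0],[0,0,0],[0,0,0],[0,0,0],[0,0,0]])

```text
time: 15.7
ee_pos: [0.4097, 0.3151, 0.2618]
tool_rot: [3.142, 0.0, -2.753]
wrist_force: [-0.0, -0.4, -1.7]
grip_width: 0.726
grasp_force: 30.0
```

```bash
python3 - <<'E'
from h import *
s=readout.sense(); print(s["ee_pos"],s["grip_width"],s["grasp_force"])
H=pw(-.075,-.008,.30); print(H)
plan([([.43,.12,.29],3.25,5),([.48,-.1,.30],3.0,6),(H,2.7616,8)])
E
```

```text
[0.40973731 0.31514637 0.2617946 ] 0.72631719313547 29.99950021505356
[np.float64(0.5633827885764578), np.float64(-0.3296102818786384), 0.3]
5 [[0.011, -0.0377, -0.0056], [0.0089, -0.0382, -0.0056], [0.0068, -0.0387, -0.0056], [0.0046, -0.039, -0.0056], [0.0024, -0.0392, -0.0056]] [0.0, 0.0, 0.056]
6 [[-0.0043, -0.0374, -0.0017], [-0.0059, -0.0371, -0.0017], [-0.0074, -0.0369, -0.0017], [-0.0089, -0.0365, -0.0017], [-0.0105, -0.0361, -0.0017], [-0.0119, -0.0357, -0.0017]] [-0.0, -0.0, 0.042]
8 [[-0.0144, -0.0269, -0.0], [-0.0152, -0.0265, -0.0], [-0.0159, -0.026, -0.0], [-0.0167, -0.0256, -0.0], [-0.0175, -0.025, -0.0], [-0.0182, -0.0245, -0.0], [-0.0189, -0.024, -0.0], [-0.0196, -0.0234, -0.0]] [0.0, -0.0, 0.03]
```

Call:
servo_tool(fingers=[1,1,1,1,1,1,1,1,1,1,1,1,1,1,1,1,1,1,1,1], linear=[[0.011,-0.038,-0.006],[0.009,-0.038,-0.006],[0.007,-0.039,-0.006],[0.005,-0.039,-0.006],[0.002,-0.039,-0.006],[-0.004,-0.037,-0.001],[-0.006,-0.037,-0.001],[-0.007,-0.037,-0.002],[-0.009,-0.037,-0.002],[-0.01,-0.036,-0.002],[-0.012,-0.036,-0.002],[-0.014,-0.027,0],[-0.015,-0.027,0],[-0.016,-0.026,0],[-0.017,-0.026,0],[-0.018,-0.025,0],[-0.018,-0.025,0],[-0.019,-0.024,0],[-0.02,-0.023,0],[0,0,0]], delta_rot=[[0,0,0.056],[0,0,0.056],[0,0,0.056],[0,0,0.056],[0,0,0.056],[0,0,0.042],[0,0,0.042],[0,0,0.042],[0,0,0.042],[0,0,0.042],[0,0,0.042],[0,0,0.03],[0,0,0.03],[0,0,0.03],[0,0,0.03],[0,0,0.03],[0,0,0.03],[0,0,0.03],[0,0,0.03],[0,0,0]])

```text
time: 18.2
ee_pos: [0.5622, -0.3354, 0.3004]
tool_rot: [-3.141, -0.001, 2.754]
wrist_force: [-0.9, 0.3, -2.1]
grip_width: 0.724
grasp_force: 30.0
```

```bash
cat >> h.py <<'E'
def held(p):
    s=readout.sense(); t=np.array(s["ee_pos"]); a=s["tool_rot"][2]-np.pi
    f=cloud(p).reshape(-1,3)-t; x=f[:,0]*np.cos(a)+f[:,1]*np.sin(a); y=-f[:,0]*np.sin(a)+f[:,1]*np.cos(a); z=f[:,2]
    m=(x>.02)&(x<.09)&(abs(y)<.045)&(z>0)&(z<.06)
    q=np.stack([x,y,z],1)[m]; return q
E
python3 - <<'E'
from h import *
tcp(); s=readout.sense(); print(np.round(s["qpos"],2),s["grip_width"])
for n in("top","scene"):
    p=get_image(n); cv2.imwrite(f"pics/{n}5.png",p["img"]); q=held(p); np.savez(n+"5.npz",w=cloud(p))
    print(n,len(q)); 
    if len(q)>5:
        L=q[(q[:,2]>.025)&(q[:,2]<.05)]; print("x",np.percentile(L[:,0],[2,10,50,90,98]).round(4),"y",np.percentile(L[:,1],[2,98]).round(4),"z",np.percentile(L[:,2],[10,50,90]).round(4)); print(cv2.minAreaRect((L[:,:2]*1000).astype(np.float32)))
a=cv2.imread("pics/top5.png");b=cv2.imread("pics/scene5.png")
cv2.imwrite("pics/c5.png",np.hstack([cv2.resize(a[180:310,400:530],(400,400)),cv2.resize(b[140:270,330:460],(400,400))]))
E
```

```text
t 18.2 tcp panel [np.float64(-0.0739), np.float64(-0.0138), np.float64(0.3004)] F [-0.9  0.3 -2.1] [-3.141e+00 -1.000e-03  2.754e+00]
[ 0.57  0.4  -0.18  1.5   0.07  1.25  1.57] 0.7238045397451209
top 122
x [0.0511 0.0539 0.0599 0.0652 0.0664] y [-0.0107  0.0304] z [0.0329 0.0359 0.038 ]
((58.70930480957031, 8.108087539672852), (16.59617805480957, 46.371158599853516), 1.696032166481018)
scene 151
x [0.0226 0.0341 0.0436 0.0576 0.063 ] y [-0.0309  0.0319] z [0.0262 0.033  0.0355]
((46.24094009399414, -0.26383209228515625), (66.16297149658203, 39.523128509521484), 79.59103393554688)
```

View pics/c5.png

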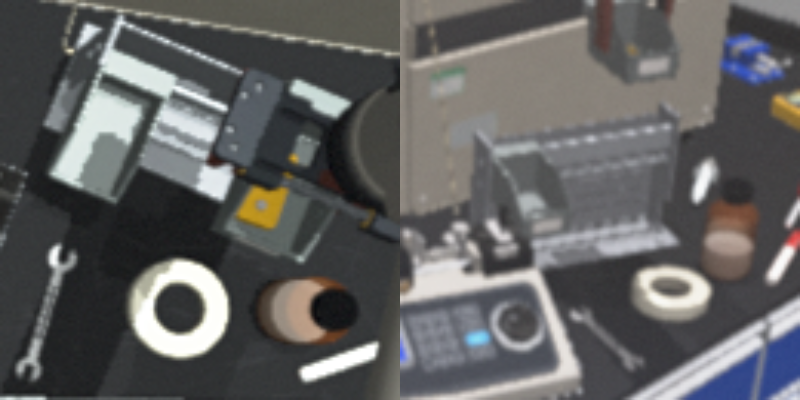

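```bash
python3 - <<'E'
from h import *
p=get_image("wrist"); cv2.imwrite("pics/w5.png",p["img"]); 
s=readout.sense(); t=np.array(s["ee_pos"]); a=s["tool_rot"][2]-np.pi
w=cloud(p)
f=w.reshape(-1,3)-t; x=f[:,0]*np.cos(a)+f[:,1]*np.sin(a); y=-f[:,0]*np.sin(a)+f[:,1]*np.cos(a); z=f[:,2]
m=(abs(y)<.02)&(z>-.03)&(z<.045)&(abs(x)<.1)
for lo in np.arange(-.07,.08,.01):
    k=m&(x>lo)&(x<=lo+.01); print(lo.round(2),k.sum(),np.percentile(z[k],[5,50,95]).round(4) if k.any() else "")
k=(abs(y)<.02)&(abs(z-.012)<.005)&(x<-.03); print("front wall top x",np.percentile(x[k],[2,50,98]).round(4))
k=(x<-.03)&(x>-.055)&(z>.0)&(abs(y)<.05); print("y",np.percentile(y[k],[2,98]).round(4))
E
```

```text
-0.07 0 
-0.06 2159 [-0.0177  0.0115  0.0128]
-0.05 1108 [-0.0211 -0.02   -0.0189]
-0.04 2614 [-0.0207 -0.0081 -0.0063]
-0.03 2092 [-0.0206 -0.0072 -0.0047]
-0.02 1978 [-0.0207 -0.0075 -0.0063]
-0.01 1893 [-0.0207 -0.0075 -0.0063]
0.0 1805 [-0.0207 -0.0075 -0.0063]
0.01 1718 [-0.0209 -0.0076 -0.0064]
0.02 1088 [-0.0211 -0.019  -0.0066]
0.03 1187 [-0.0213 -0.0203 -0.0194]
0.04 6629 [-0.0203  0.0288  0.037 ]
0.05 397 [0.0357 0.0364 0.0372]
0.06 0 
0.07 0 
0.08 0 
front wall top x [-0.0556 -0.0534 -0.0507]
y [-0.0491  0.049 ]
```

View pics/w5.png

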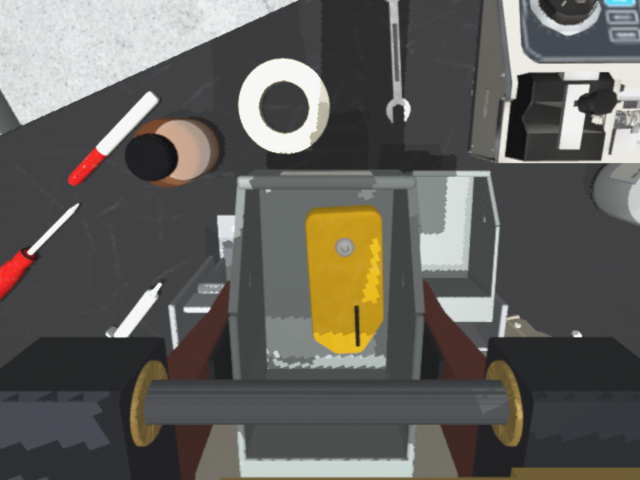

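```bash
python3 - <<'E'
from h import *
plan([(pw(-.0515,-.009,.28),2.7616,3),(pw(-.0515,-.009,.155),2.7616,6)])
E
```

```text
3 [-0.0079, 0.0004, 0.0071] [0.0, -0.0, -0.001]
6 [0.0, -0.0, 0.0208] [0.0, 0.0, 0.0]
```

Call:
servo_tool(fingers=[1,1,1,1,1,1,1,1,1,1,1], linear=[[-0.008,0.0005,0.007],[-0.008,0.0005,0.007],[-0.008,0,0.007],[0,0,0.02],[0,0,0.025],[0,0,0.025],[0,0,0.025],[0,0,0.02],[0,0,0.01],[0,0,0],[0,0,0]], delta_rot=[[0,0,-0.001],[0,0,-0.001],[0,0,-0.001],[0,0,0],[0,0,0],[0,0,0],[0,0,0],[0,0,0],[0,0,0],[0,0,0],[0,0,0]])

```text
time: 19.73
ee_pos: [0.5855, -0.3407, 0.1567]
tool_rot: [-3.141, 0.002, 2.761]
wrist_force: [0.2, -0.6, -2.2]
grip_width: 0.724
grasp_force: 30.0
```

```bash
python3 - <<'E'
from h import *
tcp()
p=get_image("top"); q=held(p); L=q[(q[:,2]>.025)&(q[:,2]<.05)]; print(len(L),"x",np.percentile(L[:,0],[2,10,50,90,98]).round(4),"z",np.median(L[:,2]))
E
```

```text
t 19.725 tcp panel [np.float64(-0.0504), np.float64(-0.0101), np.float64(0.1567)] F [ 0.2 -0.6 -2.2] [-3.141e+00  2.000e-03  2.761e+00]
88 x [0.049  0.0507 0.0588 0.0643 0.0659] z 0.03607465514546007
```

Call:
servo_tool(fingers=[1,1,1,1,1,1], linear=[[0.001,0,0.006],[0,0,0.006],[0,0,0.006],[0,0,0.006],[0,0,0.006],[0,0,0]], delta_rot=[[0,0,0],[0,0,0],[0,0,0],[0,0,0],[0,0,0],[0,0,0]])

```text
time: 20.52
ee_pos: [0.5835, -0.3398, 0.1249]
tool_rot: [3.141, -0.001, 2.761]
wrist_force: [-0.5, -0.6, -2.0]
grip_width: 0.727
grasp_force: 30.0
```

Call:
servo_tool(fingers=[1,1,1,1], linear=[[0,0,0.004],[0,0,0.004],[0,0,0.002],[0,0,0]], delta_rot=[[0,0,0],[0,0,0],[0,0,0],[0,0,0]])

```text
time: 21.02
ee_pos: [0.5844, -0.3402, 0.1162]
tool_rot: [-3.141, 0.001, 2.761]
wrist_force: [-0.3, -1.0, 1.9]
grip_width: 0.73
grasp_force: 30.0
```

```bash
python3 - <<'E'
from h import *
tcp()
for n in("scene","top"):
    p=get_image(n); cv2.imwrite(f"pics/{n}6.png",p["img"])
a=cv2.imread("pics/top6.png");b=cv2.imread("pics/scene6.png")
cv2.imwrite("pics/c6.png",np.hstack([cv2.resize(a[180:310,400:530],(400,400),interpolation=cv2.INTER_CUBIC),cv2.resize(b[150:260,340:450],(400,400),interpolation=cv2.INTER_CUBIC)]))
E
```

```text
t 21.025 tcp panel [np.float64(-0.0516), np.float64(-0.0101), np.float64(0.1162)] F [-0.3 -1.   1.9] [-3.141e+00  1.000e-03  2.761e+00]
```

View pics/c6.png

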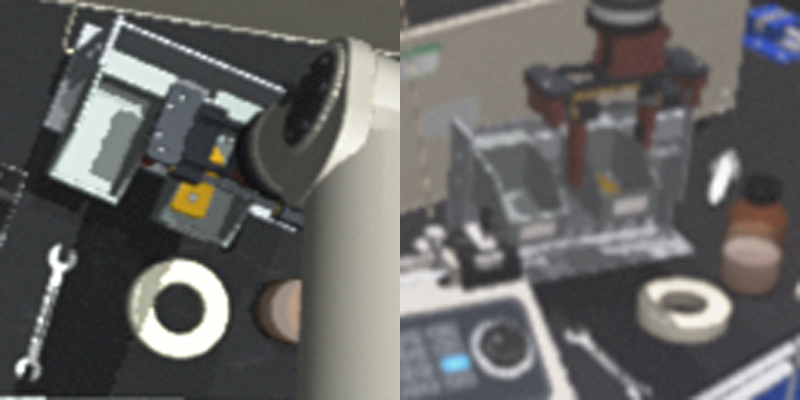

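Call:
servo_tool(fingers=[0,-0.6,-1,-1,-1,-1,-1,-1,-1], linear=[[0,0,0],[0,0,0],[0,0,0],[0,0,0],[0,0,0],[0,0,-0.02],[0,0,-0.03],[0,0,-0.04],[0,0,0]], delta_rot=[[0,0,0],[0,0,0],[0,0,0],[0,0,0],[0,0,0],[0,0,0],[0,0,0],[0,0,0],[0,0,0]])

```text
time: 22.25
ee_pos: [0.5863, -0.3411, 0.2112]
tool_rot: [-3.141, 0.008, 2.761]
wrist_force: [1.1, 0.7, 0.7]
grip_width: 1.004
grasp_force: 0.0
```

```bash
python3 - <<'E'
from h import *
tcp()
p=get_image("scene"); hung(p); cv2.imwrite("pics/s7.png",p["img"])
p=get_image("wrist"); hung(p); np.savez("w7.npz",w=cloud(p))
f=cloud(p).reshape(-1,3)
ex=np.array([np.cos(PY),np.sin(PY)]);ey=np.array([-ex[1],ex[0]]);d=f[:,:2]-C0;x=d@ex;y=d@ey;z=f[:,2]
m=(abs(y)<.05)&(x<-.085)&(z>.07)&(z<.16); print("front",np.percentile(x[m],[1,50]),np.percentile(z[m],[50,99]),np.percentile(y[m],[1,99]))
m=(y>.06)&(y<.125)&(x<-.085)&(z>.07)&(z<.16); print("front bin1",m.sum(),m.any() and (np.percentile(x[m],[1,50]),np.percentile(z[m],[50,99]),np.percentile(y[m],[1,99])))
E
```

```text
t 22.25 tcp panel [np.float64(-0.0494), np.float64(-0.0102), np.float64(0.2112)] F [1.1 0.7 0.7] [-3.141  0.008  2.761]
-0.025 -0.012 107 y [-0.0409 -0.0342  0.096   0.1156]
-0.045 -0.025 52 y [-0.0415 -0.0382  0.0662  0.1218]
-0.075 -0.055 44 y [-0.0414 -0.0391  0.0643  0.1211]
-0.025 -0.012 1508 y [-0.0411 -0.0386  0.121   0.1216]
-0.045 -0.025 1803 y [-0.0411 -0.0386  0.1212  0.1217]
-0.075 -0.055 2033 y [-0.0411 -0.0385  0.1213  0.1218]
front [-0.10819392 -0.09530083] [0.09878657 0.13109961] [-0.04072998  0.02230648]
front bin1 4069 (array([-0.10755047, -0.09526462]), array([0.10170451, 0.13106138]), array([0.06003355, 0.1234856 ]))
```

Call:
servo_tool(fingers=[1,1,1,1,1,1,1,1,1,1,1,1,1], linear=[[-0.01,-0.02,0],[-0.01,-0.02,0],[-0.01,-0.019,0],[0,0,0],[0,0,0],[0,0,0],[0,0,0],[0,0,0],[0,0,0.03],[0,0,0.03],[0,0,0.03],[0,0,0],[0,0,0]], delta_rot=[[0,0,0],[0,0,0],[0,0,0],[0,0,0],[0,0,0],[0,0,0],[0,0,0],[0,0,0],[0,0,0],[0,0,0],[0,0,0],[0,0,0],[0,0,0]])

```text
time: 23.98
ee_pos: [0.5905, -0.4063, 0.117]
tool_rot: [-3.141, 0.002, 2.761]
wrist_force: [0.0, 0.1, -0.3]
grip_width: 0.003
grasp_force: 0.0
```

```bash
python3 - <<'E'
from h import *
tcp(); print(readout.sense()["grip_width"])
E
```

```text
t 23.975 tcp panel [np.float64(-0.0214), np.float64(-0.0691), np.float64(0.117)] F [ 0.   0.1 -0.3] [-3.141e+00  2.000e-03  2.761e+00]
0.003414245975971009
```

Push left about 54 mm (tool +y), nudging 2 mm nearer the rail first.

Call:
servo_tool(fingers=[1,1,1,1,1,1,1,1,1,1,1,1], linear=[[-0.002,0.008,0],[0,0.005,0],[0,0.005,0],[0,0.005,0],[0,0.005,0],[0,0.005,0],[0,0.005,0],[0,0.005,0],[0,0.005,0],[0,0.004,0],[0,0.002,0],[0,0,0]], delta_rot=[[0,0,0],[0,0,0],[0,0,0],[0,0,0],[0,0,0],[0,0,0],[0,0,0],[0,0,0],[0,0,0],[0,0,0],[0,0,0],[0,0,0]])

```text
time: 25.48
ee_pos: [0.6116, -0.357, 0.1157]
tool_rot: [-3.141, 0.0, 2.76]
wrist_force: [0.8, -5.3, 3.0]
grip_width: 0.004
grasp_force: 2.5
```

```bash
python3 - <<'E'
from h import *
tcp()
for n in("wrist","top"): hung(get_image(n))
E
```

```text
t 25.475 tcp panel [np.float64(-0.02), np.float64(-0.0156), np.float64(0.1157)] F [ 0.8 -5.3  3. ] [-3.141  0.     2.76 ]
-0.025 -0.012 2302 y [0.0379 0.0538 0.0625 0.0884]
-0.045 -0.025 6334 y [-0.0251 -0.0205  0.0587  0.062 ]
-0.075 -0.055 3821 y [-0.0041 -0.0035  0.0607  0.0626]
-0.025 -0.012 20 y [0.0095 0.0581 0.0692 0.1216]
-0.045 -0.025 50 y [-0.0025 -0.0017  0.0638  0.1218]
-0.075 -0.055 54 y [-0.0037 -0.002   0.0636  0.1216]
```

Call:
servo_tool(fingers=[1,1,1,1,1,1,1,1,1,1,1], linear=[[0,-0.005,0],[0,-0.01,0],[0,-0.015,0],[0,0,-0.03],[0,0,-0.04],[0,0,-0.04],[0,0,-0.04],[0.02,-0.05,0],[0.02,-0.05,0],[0.02,-0.05,0],[0,0,0]], delta_rot=[[0,0,0],[0,0,0],[0,0,0],[0,0,0],[0,0,0],[0,0,0],[0,0,0],[0,0,0],[0,0,0],[0,0,0],[0,0,0]])

```text
time: 26.95
ee_pos: [0.4829, -0.5073, 0.2654]
tool_rot: [-3.138, -0.002, 2.751]
wrist_force: [0.9, -0.3, -0.6]
grip_width: 0.005
grasp_force: 0.0
```

```bash
python3 - <<'E'
from h import *
tcp()
for n in("scene","top"):
    p=get_image(n); hung(p); cv2.imwrite(f"pics/{n}8.png",p["img"])
    for l in("tape_roll","bottle_amber","bottle_blue","beaker","ferrule_box","tube_cutter"): find(l,p,2)
a=cv2.imread("pics/top8.png");b=cv2.imread("pics/scene8.png")
cv2.imwrite("pics/c8.png",np.hstack([cv2.resize(a[180:310,400:530],(400,400),interpolation=cv2.INTER_CUBIC),cv2.resize(b[150:260,340:450],(400,400),interpolation=cv2.INTER_CUBIC)]))
E
```

```text
t 26.95 tcp panel [np.float64(-0.0839), np.float64(-0.2029), np.float64(0.2654)] F [ 0.9 -0.3 -0.6] [-3.138e+00 -2.000e-03  2.751e+00]
-0.025 -0.012 102 y [-0.0032  0.0029  0.1031  0.1206]
-0.045 -0.025 30 y [-0.0037 -0.0016  0.0639  0.0665]
-0.075 -0.055 32 y [-0.0021 -0.0009  0.0647  0.1211]
tape_roll 0.71 [418. 238.  26.  18.] [ 0.448 -0.313  0.016]
bottle_amber 0.85 [437. 214.  18.  31.] [ 0.453 -0.422  0.074]
bottle_blue 0.45 [315. 219.  14.  16.] [ 0.666 -0.009  0.114]
beaker 0.8 [280. 309.  21.  25.] [0.428 0.326 0.055]
ferrule_box 0.75 [313. 294.  43.  34.] [0.44  0.195 0.03 ]
tube_cutter 0.6 [168. 346.  30.  19.] [0.549 0.61  0.009]
-0.025 -0.012 38 y [-0.0032 -0.0016  0.063   0.1217]
-0.045 -0.025 59 y [-0.0029 -0.002   0.0635  0.1218]
-0.075 -0.055 54 y [-0.0037 -0.0023  0.0628  0.1218]
tape_roll 0.64 [457. 282.  36.  33.] [ 0.463 -0.345 -0.007]
tape_roll 0.15 [460. 229.  41.  46.] [ 0.611 -0.324  0.091]
bottle_amber 0.97 [499. 281.  33.  18.] [ 0.469 -0.431  0.092]
bottle_amber 0.38 [436. 220.  46.  49.] [ 0.633 -0.258  0.09 ]
bottle_blue 0.7 [356. 205.  24.  26.] [ 0.664 -0.029  0.136]
beaker 0.72 [235. 282.  20.  24.] [0.45  0.311 0.021]
ferrule_box 0.95 [279. 283.  28.  34.] [0.448 0.179 0.034]
tube_cutter 0.75 [450. 235.  12.  21.] [ 0.593 -0.292  0.101]
tube_cutter 0.53 [136. 246.  18.   8.] [0.442 0.073 1.389]
```

View pics/c8.png

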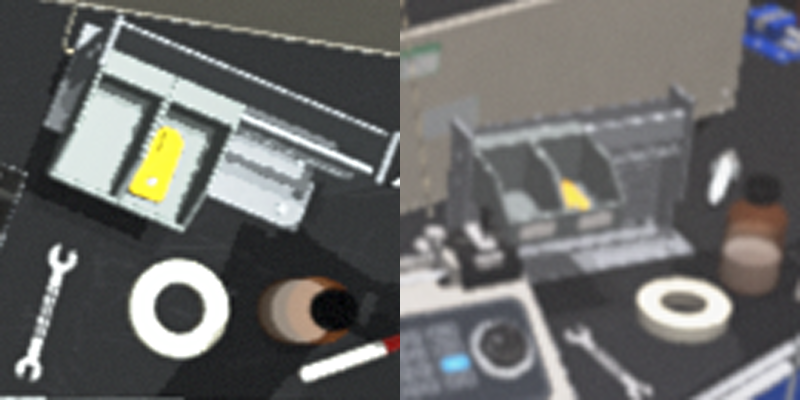

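Both bins hang side by side at the rail's left end. The yellow cutter is in the second bin (top crop 155,165), the right of the rail is free, and the bystanders have not moved.

```bash
python3 -c "
from workcell import bot
print(bot.hand_in())"
```

```text
the job is handed in; nothing more can be done
None
```

The job is handed in: the first bin is at the left end of the rail, the second hangs right beside it with the tube cutter still inside, the right end is free and nothing else on the bench was moved.

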